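# Seat the spares cap, then hold the bearing tray level over the catch tray

## Robot

A 7-joint arm with a two-finger parallel gripper is mounted at the origin on the work surface. World frame = base frame: x ahead of the robot, y to its left, z up, the work surface at z = 0. Lengths are in m, angles in rad, forces in N, time in s.
With the tool pointing down it reaches from about 0.4 to 0.85 m from the base axis. Payload 10.4 kg.
Tool frame: the origin (TCP) lies at the centre of the arm's flange, where the gripper is bolted on; the fingertips stand 173 mm ahead of it and the grasp point (between the pads) lies 155 mm ahead of it (manip.nose_length is the distance from the TCP to the fingertips, in m); z points along the fingers, x is the direction in which the jaws open and shut, and the axes are right-handed (so a half turn about z gives the same grasp; the last joint's range is limited). The gripper opens to 85 mm and grips with 20 to 120 N. Pads are 22 mm wide; open, the fingers measure 114 mm over their backs; the gripper's body (76 mm by 85 mm) begins 54 mm behind the grasp point. The pads swing forward as they close: fully open they stand 13 mm farther back than shut.
Start: joints at [1.286, 0.332, -0.065, 1.46, 0.022, 1.35, -0.088], TCP at [0.162, -0.604, 0.405] pointing down, gripper open.
Joint ranges: [-2.6, 2.6], [-0.5, 2.12], [-1.47, 1.34], [0.16, 2.42], [-1.27, 4.41], [0.06, 2.06], [-2.6, 2.6]. Speed limits (rad/s): [2.22, 2.22, 2.79, 2.79, 3.14, 3.14, 3.14].

## Interface

Orientations are given as a unit quaternion [x, y, z, w].
In Python, from workcell import status, cams, order, manip gives the robot as it stands.
- The arm moves only by the tool servo_tool, never from a script. Its argument "motion" is a list that holds one entry, the list of rows, each a list of 6 numbers: the shift along the tool's x, y, z in units of 50 mm (1.0 is 50 mm), then the turn, a rotation vector about the tool's x, y, z in units of 5 degrees (1.0 is 5 degrees). In form: [[[x, y, z, ax, ay, az], ...]]. A call has 1 to 12 rows; each row shifts and turns the pose as measured when the row begins, along the tool's axes as they then stand; what a row does not reach is not made up. A row lasts 1/10 s, in which the tool goes at most 50 mm and 8.59 degrees, less where a joint would pass 70% of its speed; a pose out of reach is approached as far as the arm can. A call is refused whole if a number of a shift passes 1 or a number of a turn 1, either way. A call with a gripper value outside its range is refused whole. "jaw" is the closure in counts, from 0 (fully open) to 255 (shut), set as the call begins (left out, the last holds). The fingers move at their own pace and stop on an object; "force" is the grip in N (left out, the last holds). Time passes only in rows, so rows that do not move let the fingers close. It gives the time, the measured TCP pose, the force and the opening at its end, in the units of the state.
- status.get_obs(): the state, without advancing time (a new reading comes with each control period).
- cams.camera(name): name is "side" or "top"; returns a dict with "color" (420x560x3 uint8, red, green, blue), "vertical_fov" (degrees; the focal length in pixels is half the picture's height over the tangent of half this angle, whatever the lens; pixels are square), "cx", "cy" (the principal point, pixels), "k1" (the pictures are not rectified: a ray, as slopes to the right and down, at radius r is drawn at 1 + k1 r^2 times it, then the intrinsics apply), "extrinsics" (4x4, takes a point from camera to world coordinates). Camera axes: x right, y down, z forward; pixel columns grow to the right and rows downward; lengths in m; the calibration is good to about 2 mm. A picture is of the moment at which its call begins. There is no depth.
- order.hand_in(): hands the job in, once; it reports no verdict.
The state is a dict: "clock": time; "joint_pos": joint angles; "joint_velocities": joint speeds; "tau": joint torques, N m; "position": TCP position; "ee_rot": TCP orientation; "ft_force": force on the tool from outside, world axes, zero at the start; "torque": the same for the moment, N m; "grip_width": opening from 0.0 (shut) to 1.0 (fully open).
Only numpy, scipy, OpenCV 4.12 (cv2) and the standard library are available. Lean on these libraries where they do the work, as an engineer would, in place of code of your own. Each camera call takes 0.05 s, during which the arm holds its last target.

## Task

While the bearing tray still stands on the bench, press the red cap of its spares pot straight down until it is fully home. Then lift the tray by its orange grip and carry it, without the loose steel ball leaving its pocket, to the teal catch tray. Finish still holding the bearing tray in the gripper, still and level, centred over the catch tray with its underside about a hand's breadth (10 cm) above the catch tray's rim; do not put it down or let go, and leave the jar, the bearing and the screwdriver where they are.

Things in the scene. Friction and masses are not known exactly. Their poses are not given: they have to be found in the camera images.
- tray_grip (a point): Centre of the bearing tray's orange grip, an upright block 26 x 26 mm, 40 mm tall, on a post in the middle; grip it across either pair of faces. It is 75 mm above the tray's underside, which starts flat on the bench (z = 0). Base 220 mm along own x, 130 along y, 8 thick, any yaw. z is up, x points to the ball pocket, -x to the pot. Loose; about 0.6 kg loaded, balanced about the grip.
- cap_top (a point): Centre of the top of the red push-on cap (48 mm diameter, 18 tall) of the spares pot on the tray, 65 mm from the grip along the tray's -x. Starts 4 to 8 mm proud, showing a yellow neck; fully home its top is 38 mm above the tray's underside and no yellow shows. A push of 6 to 8 N slides it down; it stops hard when home and stays where it is left.
- cap (a joint): How far the red cap has been pressed down, in m: 0 is 8 mm proud, 0.008 is fully home; starts at 0 to 0.004.
- ball_center (a point): Centre of the loose steel bearing ball, 30 mm diameter, 0.11 kg, free to roll in the pocket on the tray.
- pocket (a point): Middle of the ball pocket, 65 mm from the grip along the tray's +x, at the height of the resting ball's centre (23 mm above the tray's underside). The pocket is a flat black disc of 60 mm diameter inside a blue rim only 3 mm high: hard jerks or tipping roll the ball over it.
- catch_rim (a point): Centre of the mouth of the fixed teal catch tray, at rim height, 35 mm above the bench. The catch tray is an open box 180 mm along its own x, 240 mm along y, 35 mm tall. It and the bearing tray stand on opposite sides of the bench, either way round.
- jar: White grease jar with a black lid, 52 mm diameter, 60 mm tall, standing between the two trays (origin: centre of its underside). To be left alone.
- bearing: Steel bearing ring lying flat on the bench beyond the trays, 52 mm outside diameter, 15 mm tall (origin: centre of its underside). To be left alone.
- screwdriver: Screwdriver with a blue handle lying on the bench beyond the trays, under 40 mm tall (origin near its middle). To be left alone.
There are look-alikes about, which are no part of the job. What is shaped like the part that bears ball_center but black or green is not meant.

How it is judged:
On the way, in this order (a step that is already met when the one before it is completed fails the run):
1. the red cap is fully home (within 1.2 mm) while the tray stands on the bench (value of joint cap above 0.0068 m and height (world z) of tray_grip below 0.082 m), for 0.2 s.
2. the tray is lifted at least 40 mm clear of the bench with the ball in its pocket (height (world z) of tray_grip above 0.115 m and distance between ball_center and pocket below 0.025 m), for 0.2 s.
At the end, for the whole second after the job is handed in: Gripper holds the tray by its grip, within 40 mm of centred over the catch tray, underside 60 to 150 mm above its rim, level within 5 degrees, catch tray untouched, ball in the pocket (within 25 mm of its middle), cap home within 1.2 mm, bystanders within 30 mm of their starts (horizontal distance between tray_grip and catch_rim below 0.04 m and height (world z) of tray_grip between 0.17 and 0.26 m and angle between tray_grip's own z axis and vertical below 0.09 rad and distance between the grasp point and tray_grip below 0.06 m and contact force between the fingers and anything else above 1 N and contact force between catch and anything else below 0.2 N and distance of each of jar, bearing, screwdriver from where it was at the start of the episode below 0.03 m and value of joint cap above 0.0068 m and distance between ball_center and pocket below 0.025 m); the arm keeps its last pose, push and grip.
It fails at once if the ball leaves its pocket (distance between ball_center and pocket above 0.035 m).
It fails at once if a bystander (jar, bearing or screwdriver) is moved by more than 30 mm (distance of any of jar, bearing, screwdriver from where it was at the start of the episode above 0.03 m).
It also fails if it takes over 64 s, if anything falls off the work surface, if the arm or the gripper's body presses on something with over 40 N, if the wrist force passes 120 N, or if a joint passes its speed limit or range.

## Working session

There is one attempt and no reset: what is moved stays moved. The work goes in short steps, Python scripts to look and compute and a tool call to move; the robot and the scene stay as the last step left them, time stands still between calls to the robot, and variables do not carry over. Pictures are saved under pics/ and viewed, and the job is handed in when it is done.

Besides the shell and the picture viewer there is one more tool, called after "Emit:" by a JSON object that holds its "op" and its "data". servo_tool: Moves the arm, as the interface text tells. Its arguments: {"type":"object","properties":{"motion":{"type":"array","items":{"type":"array","items":{"type":"array","items":{"type":"number"}}}},"jaw":{"type":"number"},"force":{"type":"number"}},"required":["motion"]}

```bash
ls; mkdir -p pics; cat > h.py <<'E'
import numpy as np, cv2, json
from workcell import status, cams, order, manip
def snap(n,tag):
    c=cams.camera(n); cv2.imwrite(f'pics/{tag}_{n}.png',c['color'][:,:,::-1]); return c
def K(c):
    h=c['color'].shape[0]; f=h/2/np.tan(np.radians(c['vertical_fov'])/2)
    return f
def ray(c,u,v):
    f=K(c); d=np.array([(u-c['cx'])/f,(v-c['cy'])/f]); s=d.copy()
    for _ in range(30): s=d/(1+c['k1']*(s@s))
    E=np.array(c['extrinsics']); r=E[:3,:3]@np.array([s[0],s[1],1]); return E[:3,3],r
def onz(c,u,v,z):
    o,r=ray(c,u,v); return o+r*(z-o[2])/r[2]
def proj(c,p):
    E=np.array(c['extrinsics']); q=E[:3,:3].T@(np.array(p)-E[:3,3]); s=q[:2]/q[2]; s=s*(1+c['k1']*(s@s)); return s*K(c)+[c['cx'],c['cy']]
E
python3 - <<'E'
from h import *
print(status.get_obs()); print(manip.nose_length)
for n in('side','top'):
    c=snap(n,'a'); print({k:v for k,v in c.items() if k!='color'})
E
```

```text
pics
{'clock': 0.0, 'joint_pos': array([ 1.28640761,  0.33286486, -0.06470061,  1.46095547,  0.02159493,
        1.34988953, -0.08850683]), 'joint_velocities': array([ 6.61855544e-04,  1.05322506e-04, -8.13480804e-04, -1.42426107e-04,
       -7.08507242e-04,  1.08748688e-04,  5.37663077e-05]), 'tau': array([-7.35903923e-04, -6.25451088e+01,  4.86370479e-02, -3.91604877e+01,
        1.60960498e-02,  9.99510870e-03, -1.20800823e-04]), 'position': array([ 0.16172807, -0.60357562,  0.40391338]), 'ee_rot': array([ 7.93354131e-01, -6.08759984e-01, -5.82161426e-04, -4.08096164e-04]), 'ft_force': array([-0.06198862, -0.36656762, -0.47134218]), 'torque': array([-0.0118032 , -0.00573767, -0.04093105]), 'grip_width': 1.001595795328772}
0.1734
{'vertical_fov': 45.0139274428365, 'cx': 283.4236172837718, 'cy': 209.5463394984078, 'k1': -0.014561904388551391, 'extrinsics': array([[ 0.941089  , -0.19232266,  0.27814294,  0.29436083],
       [-0.33740012, -0.47895521,  0.8104092 , -0.80041286],
       [-0.02264204, -0.85651264, -0.51562917,  0.59753148],
       [ 0.        ,  0.        ,  0.        ,  1.        ]])}
{'vertical_fov': 48.58268820211236, 'cx': 286.22378701655936, 'cy': 210.7357257168626, 'k1': -0.05759336986520935, 'extrinsics': array([[-0.00999964, -0.99239514,  0.12268617,  0.43925213],
       [-0.99954631,  0.01340606,  0.02697134, -0.02934181],
       [-0.02841096, -0.12236081, -0.99207895,  1.1227346 ],
       [ 0.        ,  0.        ,  0.        ,  1.        ]])}
```

View pics/a_top.png

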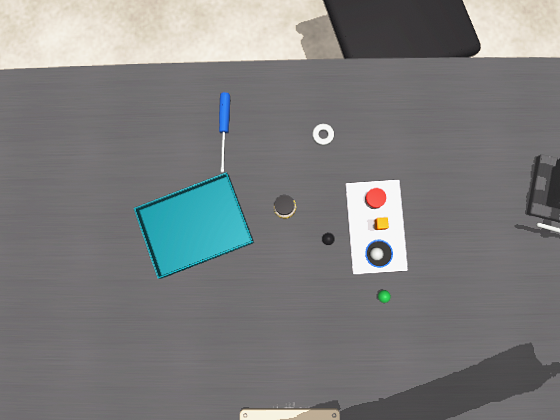

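View pics/a_side.png

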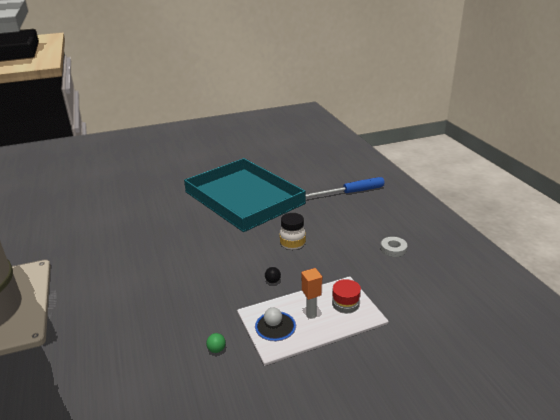

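The top view shows the white bearing tray at about (377,227), with the red cap at (375,198), orange grip at (382,224) and steel ball at (377,254) in its blue-rimmed pocket. The catch tray is at (194,226), the jar at (285,205), the bearing ring at (323,133) and the screwdriver at (224,125). Ball candidates: steel (377,254), black (328,239) and green (384,297). The steel one in the pocket fits the description. Next I'll measure and make an enlarged crop.

```bash
cat > m.py <<'E'
from h import *
def blob(c,lo,hi,roi=None,show=''):
    hsv=cv2.cvtColor(c['color'],cv2.COLOR_RGB2HSV)
    m=cv2.inRange(hsv,np.array(lo),np.array(hi))
    if roi: 
        k=np.zeros_like(m);k[roi[1]:roi[3],roi[0]:roi[2]]=255;m&=k
    cs,_=cv2.findContours(m,cv2.RETR_EXTERNAL,cv2.CHAIN_APPROX_NONE)
    return max(cs,key=cv2.contourArea),m
def cen(ct):
    M=cv2.moments(ct);return M['m10']/M['m00'],M['m01']/M['m00']
E
python3 - <<'E'
from m import *
T=cams.camera('top');S=cams.camera('side')
def quad(c,ct,z):
    r=cv2.approxPolyDP(cv2.convexHull(ct),6,True)[:,0]; 
    P=np.array([onz(c,u,v,z) for u,v in r]);return r,P
# tray white
w,_=blob(T,[0,0,180],[180,50,255],(330,160,430,290)); r=cv2.minAreaRect(w); b=cv2.boxPoints(r)
P=np.array([onz(T,u,v,.008)[:2] for u,v in b]);print('tray',b.round(1).tolist(),P.round(4).tolist(),'c',P.mean(0),[np.linalg.norm(P[i]-P[i-1]).round(4) for i in range(4)])
e=max([P[1]-P[0],P[2]-P[1]],key=np.linalg.norm);print('yaw long',np.degrees(np.arctan2(e[1],e[0])))
# catch
w,_=blob(T,[80,120,40],[100,255,255]);r=cv2.minAreaRect(w); b=cv2.boxPoints(r)
P=np.array([onz(T,u,v,.035)[:2] for u,v in b]);print('catch',b.round(1).tolist(),P.round(4).tolist(),'c',P.mean(0),[np.linalg.norm(P[i]-P[i-1]).round(4) for i in range(4)])
r,P=quad(T,w,.035);print(r.tolist(),P.round(3).tolist())
for nm,lo,hi,z in(('red',[0,150,80],[4,255,255],.043),('red2',[170,150,80],[180,255,255],.043),('orange',[8,150,100],[22,255,255],.095),('blue',[105,150,60],[125,255,255],.011)):
  for n,c in(('top',T),('side',S)):
    try:
        roi=(340,170,420,290) if n=='top' else (230,260,390,350)
        w,_=blob(c,lo,hi,roi); print(nm,n,np.round(cen(w),1),cv2.contourArea(w),cv2.boundingRect(w),onz(c,*cen(w),z).round(4))
    except Exception as e: print(nm,n,e)
cv2.imwrite('pics/b.png',np.hstack([cv2.resize(T['color'][165:315,310:430,::-1],(400,500),interpolation=2),cv2.resize(S['color'][255:365,230:390,::-1],(400,500*1),interpolation=2)]))
E
```

```text
tray [[345.0, 182.89999389648438], [400.0, 178.39999389648438], [407.5, 269.8999938964844], [352.5, 274.3999938964844]] [[0.6432, -0.1424], [0.6524, -0.2761], [0.4318, -0.2852], [0.423, -0.1546]] c [ 0.53762301 -0.21460928] [np.float64(0.2206), np.float64(0.134), np.float64(0.2208), np.float64(0.1309)]
yaw long -177.63344556342147
catch [[130.6999969482422, 208.1999969482422], [226.39999389648438, 171.60000610351562], [253.5, 242.5], [157.8000030517578, 279.1000061035156]] [[0.5849, 0.3731], [0.6702, 0.1426], [0.4999, 0.0776], [0.4162, 0.3032]] c [0.54280748 0.22410936] [np.float64(0.1826), np.float64(0.2458), np.float64(0.1822), np.float64(0.2406)]
[[226, 172], [252, 242], [158, 278], [134, 208]] [[0.669, 0.143, 0.035], [0.501, 0.081, 0.035], [0.419, 0.303, 0.035], [0.585, 0.365, 0.035]]
red top [375.6 197.5] 278.5 (366, 188, 20, 20) [ 0.6011 -0.2095  0.043 ]
red side [346.1 291.5] 523.0 (333, 280, 28, 24) [ 0.6011 -0.2171  0.043 ]
red2 top max() iterable argument is empty
red2 side max() iterable argument is empty
orange top [376.9 225.2] 28.5 (375, 218, 12, 12) [ 0.5315 -0.2016  0.095 ]
orange side [311.3 282.8] 457.5 (302, 268, 20, 31) [ 0.5313 -0.2337  0.095 ]
blue top [378.7 253.2] 543.0 (366, 240, 27, 27) [ 0.4722 -0.2178  0.011 ]
blue side [275.4 329.6] 67.5 (256, 313, 39, 27) [ 0.472 -0.227  0.011]
```

View pics/b.png

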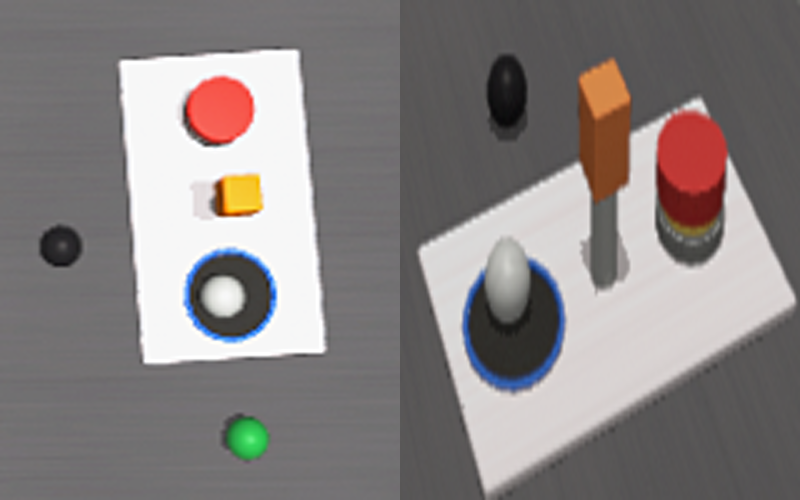

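The crop confirms the meant ball: it is steel-grey and sits in the blue-rimmed pocket on the white tray. The black and green balls lie loose on the bench. The cap shows a yellow neck. Now I'll check the measured points in both views.

```bash
cat >> m.py <<'E'
from scipy.spatial.transform import Rotation as R
def delta(p,yawdeg):
    o=status.get_obs(); q=R.from_quat(o['ee_rot']); 
    a=np.radians(yawdeg); X=np.array([np.cos(a),np.sin(a),0]);Z=np.array([0,0,-1.]);Y=np.cross(Z,X)
    Q=R.from_matrix(np.array([X,Y,Z]).T)
    d=q.inv().apply(np.array(p)-o['position'])/.05; r=np.degrees((q.inv()*Q).as_rotvec())/5
    print('pos',o['position'].round(4),'units',d.round(3),'turn',r.round(3),'F',o['ft_force'].round(2),'t',o['clock'],'w',o['grip_width'])
E
python3 - <<'E'
from m import *
T=cams.camera('top');S=cams.camera('side')
g=np.array([.5370,-.2144,0]);a=np.radians(-177);ux=np.array([np.cos(a),np.sin(a),0])
for nm,p in(('grip top',g+[0,0,.095]),('cap top',g-.065*ux+[0,0,.044]),('pocket',g+.065*ux+[0,0,.009]),('grip',g+[0,0,.075])):
    print(nm,p.round(4),proj(T,p).round(1),proj(S,p).round(1))
for n,c,roi in(('T',T,(370,210,395,235)),('S',S,(295,265,330,310))):
    w,m=blob(c,[5,150,60],[28,255,255],roi);print(n,cv2.boundingRect(w),np.round(cen(w),1))
for n,c,roi in(('T',T,(355,235,400,270)),('S',S,(255,305,296,345))):
    w,m=blob(c,[0,0,95],[180,60,255],roi);print('ball',n,cv2.boundingRect(w),np.round(cen(w),1))
print(onz(T,376.8,254,.023))
delta(g-.065*ux+[0,0,.28],-87)
E
```

```text
grip top [ 0.537  -0.2144  0.095 ] [382.6 222.6] [310.  274.7]
cap top [ 0.6019 -0.211   0.044 ] [376.3 197.1] [345.  288.7]
pocket [ 0.4721 -0.2178  0.009 ] [378.6 253.3] [273.6 326.7]
grip [ 0.537  -0.2144  0.075 ] [381.  223.5] [309.9 284.6]
T (375, 218, 14, 12) [381.  223.4]
S (302, 268, 20, 31) [311.3 282.9]
ball T (355, 235, 45, 35) [377. 252.]
ball S (255, 305, 41, 20) [273.8 312. ]
[ 0.4699955  -0.21122708  0.023     ]
pos [ 0.1618 -0.6037  0.4045] units [ -5.306 -10.536   2.492] turn [0.    0.005 2.4  ] F [0.28 0.46 0.33] t 0.3 w 1.0017564602830173
```

Emit:
{"op": "servo_tool", "data": {"motion": [[[-0.44,-0.87,0.1,0,0,0],[-0.44,-0.87,0.1,0,0,0],[-0.44,-0.87,0.1,0,0,0],[-0.44,-0.87,0.1,0,0,0],[-0.44,-0.87,0.1,0,0,0],[-0.44,-0.87,0.1,0,0,0],[-0.44,-0.87,0.1,0,0,0],[-0.44,-0.87,0.1,0,0,0],[-0.44,-0.87,0.1,0,0,0],[-0.44,-0.87,0.1,0,0,0.8],[-0.4,-0.7,0.1,0,0,0.8],[0,0,0,0,0,0.8]]], "jaw": 255, "force": 60}}

```text
clock: 1.5
position: [0.5647, -0.2436, 0.3463]
ee_rot: [0.721, -0.693, 0.0, 0.0]
ft_force: [-0.5, -0.1, -1.1]
grip_width: 0.001
```

```bash
python3 - <<'E'
from m import *
delta([.6016,-.211,.235],-87)
E
```

```text
pos [ 0.5647 -0.2436  0.3463] units [-0.625 -0.762  2.226] turn [-0.001 -0.014 -0.148] F [-0.49 -0.1  -1.13] t 1.5 w 0.0011820374453945578
```

Emit:
{"op": "servo_tool", "data": {"motion": [[[-0.3,-0.4,0.2,0,0,-0.15],[-0.3,-0.36,0.4,0,0,0],[0,0,0.5,0,0,0],[0,0,0.5,0,0,0],[0,0,0.3,0,0,0],[0,0,0.2,0,0,0],[0,0,0,0,0,0]]]}}

```text
clock: 2.2
position: [0.6046, -0.2087, 0.2378]
ee_rot: [0.726, -0.688, 0.001, -0.0]
ft_force: [-0.3, 0.1, 0.4]
grip_width: 0.001
```

```bash
python3 - <<'E'
from m import *
delta([.6016,-.211,.2114],-87)
T=cams.camera('top');S=cams.camera('side')
cv2.imwrite('pics/c.png',np.hstack([cv2.resize(T['color'][165:315,310:430,::-1],(400,500),interpolation=2),cv2.resize(S['color'][215:365,270:390,::-1],(400,500*1),interpolation=2)]))
E
```

```text
pos [ 0.6046 -0.2087  0.2378] units [0.042 0.063 0.528] turn [-0.019 -0.015  0.011] F [-0.32  0.09  0.39] t 2.2 w 0.0014968683051774915
```

View pics/c.png

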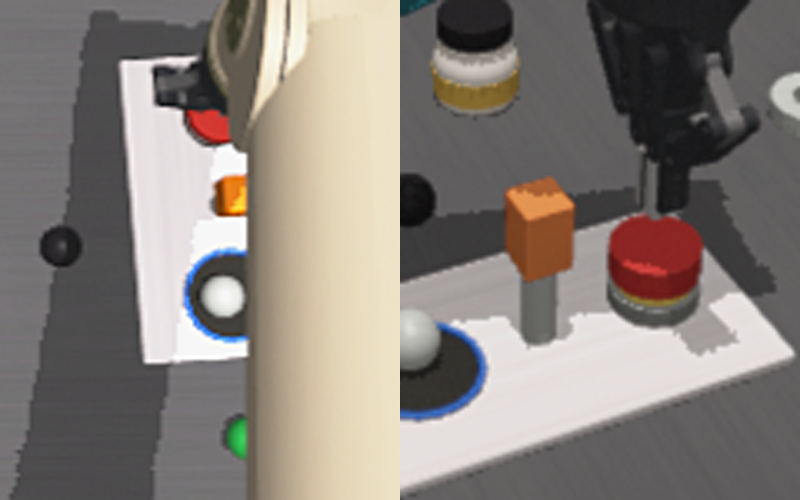

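The closed fingertips stand about 20 mm above the cap, near its centre. I'll press down in small steps.

Emit:
{"op": "servo_tool", "data": {"motion": [[[0.04,0.06,0.1,0,0,0],[0,0,0.1,0,0,0],[0,0,0.06,0,0,0],[0,0,0.06,0,0,0],[0,0,0.06,0,0,0],[0,0,0.06,0,0,0]]]}}

```text
clock: 2.9
position: [0.6031, -0.2124, 0.2199]
ee_rot: [0.725, -0.689, 0.005, -0.002]
ft_force: [0.9, 0.5, -0.6]
grip_width: -0.001
```

Emit:
{"op": "servo_tool", "data": {"motion": [[[0,0,0.05,0,0,0],[0,0,0.05,0,0,0],[0,0,0.05,0,0,0]]]}}

```text
clock: 3.2
position: [0.6032, -0.2123, 0.2128]
ee_rot: [0.725, -0.689, 0.005, -0.002]
ft_force: [-3.2, 0.6, 6.2]
grip_width: 0.003
```

Emit:
{"op": "servo_tool", "data": {"motion": [[[0,0,0.04,0,0,0],[0,0,0.04,0,0,0]]]}}

```text
clock: 3.4
position: [0.6034, -0.2123, 0.2113]
ee_rot: [0.725, -0.689, 0.005, -0.001]
ft_force: [-13.9, 3.1, 30.2]
grip_width: -0.0
```

Emit:
{"op": "servo_tool", "data": {"motion": [[[0,0,0.05,0,0,0],[0,0,0.05,0,0,0],[0,0,0.05,0,0,0]]]}}

```text
clock: 3.7
position: [0.6036, -0.2119, 0.2113]
ee_rot: [0.725, -0.689, 0.006, -0.0]
ft_force: [-12.1, 3.1, 24.6]
grip_width: -0.003
```

It stopped hard at fingertip height 0.038 m, so the cap is home. I'll retreat and look.

Emit:
{"op": "servo_tool", "data": {"motion": [[[0,0,-0.05,0,0,0],[0,0,-0.2,0,0,0],[0,0,-0.4,0,0,0],[0,0,-0.5,0,0,0],[0,0,-0.5,0,0,0],[0,0,-0.3,0,0,0],[0,0,0,0,0,0]]], "jaw": 0}}

```text
clock: 4.4
position: [0.6028, -0.2108, 0.3141]
ee_rot: [0.725, -0.688, 0.006, -0.0]
ft_force: [-0.2, 0.2, -0.1]
grip_width: 0.996
```

```bash
python3 - <<'E'
from m import *
delta([.537,-.2144,.29],-87)
T=cams.camera('top');S=cams.camera('side')
for lo,hi in (([8,150,60],[28,255,255]),([0,150,60],[4,255,255])):
    w,m=blob(S,lo,hi,(230,255,390,350));print(cv2.boundingRect(w),np.round(cen(w),1))
cv2.imwrite('pics/d.png',np.hstack([cv2.resize(T['color'][165:315,310:430,::-1],(400,500),interpolation=2),cv2.resize(S['color'][215:365,270:390,::-1],(400,500*1),interpolation=2)]))
E
```

```text
pos [ 0.6028 -0.2108  0.3141] units [0.    1.322 0.471] turn [-0.098 -0.088 -0.003] F [-0.17  0.24 -0.08] t 4.4 w 0.996176728076507
(302, 268, 20, 31) [311.4 283. ]
(333, 283, 27, 25) [345.8 294.6]
```

View pics/d.png

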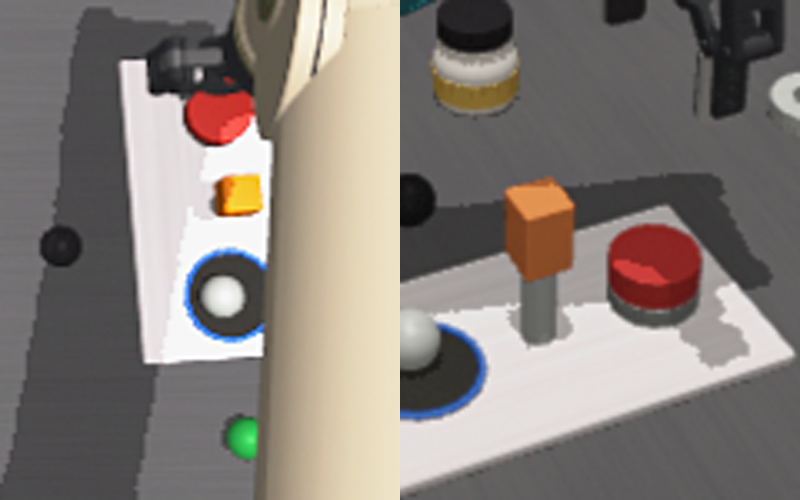

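The cap shows no yellow, and the tray and ball are unmoved. Next I'll go over the grip and level the tool.

Emit:
{"op": "servo_tool", "data": {"motion": [[[0,0.4,0,-0.1,-0.09,0],[0,0.5,0,0,0,0],[0,0.3,0,0,0,0],[0,0.1,0.1,0,0,0],[0,0,0.1,0,0,0],[0,0,0,0,0,0]]]}}

```text
clock: 5.1
position: [0.5338, -0.2134, 0.2921]
ee_rot: [0.725, -0.688, -0.007, 0.003]
ft_force: [-0.3, 0.3, -0.4]
grip_width: 1.001
```

```bash
python3 - <<'E'
from m import *
delta([.5373,-.2144,.230],-87)
E
```

```text
pos [ 0.5338 -0.2134  0.2921] units [ 0.032 -0.087  1.24 ] turn [0.159 0.082 0.005] F [-0.3   0.26 -0.4 ] t 5.1 w 1.0010294643188011
```

Emit:
{"op": "servo_tool", "data": {"motion": [[[0.03,-0.08,0.1,0.1,0.05,0],[0,0,0.2,0,0,0],[0,0,0.2,0,0,0],[0,0,0.2,0,0,0],[0,0,0.2,0,0,0],[0,0,0.1,0,0,0],[0,0,0,0,0,0]]]}}

```text
clock: 5.8
position: [0.5394, -0.2136, 0.2352]
ee_rot: [0.726, -0.687, -0.004, 0.001]
ft_force: [-0.5, -0.1, -0.1]
grip_width: 1.002
```

```bash
python3 - <<'E'
from m import *
delta([.5373,-.2144,.230],-87)
E
```

```text
pos [ 0.5394 -0.2136  0.2352] units [0.014 0.042 0.104] turn [0.07  0.053 0.027] F [-0.46 -0.08 -0.08] t 5.8 w 1.002239687358686
```

Emit:
{"op": "servo_tool", "data": {"motion": [[[0.01,0.02,0.1,0.05,0.04,0.02],[0,0,0,0,0,0]]]}}

```text
clock: 6.0
position: [0.5384, -0.2142, 0.23]
ee_rot: [0.726, -0.688, -0.001, 0.0]
ft_force: [0.1, 1.2, 0.3]
grip_width: 0.999
```

```bash
python3 - <<'E'
from m import *
delta([.5373,-.2144,.230],-87)
S=snap('side','e')
cv2.imwrite('pics/e.png',cv2.resize(S['color'][195:365,230:390,::-1],(640,600),interpolation=2))
E
```

```text
pos [ 0.5384 -0.2142  0.23  ] units [0.003 0.022 0.   ] turn [0.012 0.008 0.005] F [0.09 1.17 0.32] t 6.0 w 0.9987970021342607
```

View pics/e.png

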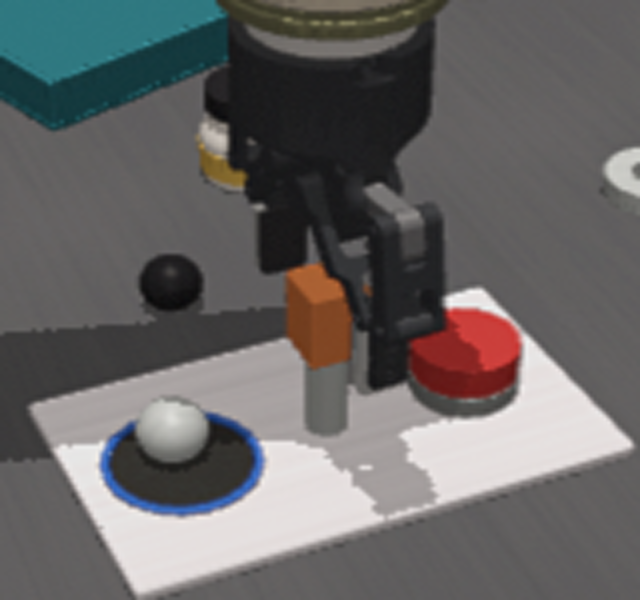

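The fingers straddle the orange grip. I'll close in stages to keep the ball calm.

Emit:
{"op": "servo_tool", "data": {"motion": [[[0,0,0,0,0,0],[0,0,0,0,0,0],[0,0,0,0,0,0],[0,0,0,0,0,0],[0,0,0,0,0,0],[0,0,0,0,0,0]]], "jaw": 155, "force": 20}}

```text
clock: 6.65
position: [0.5391, -0.2144, 0.232]
ee_rot: [0.725, -0.688, 0.001, -0.0]
ft_force: [0.6, -0.2, 0.1]
grip_width: 0.396
```

Emit:
{"op": "servo_tool", "data": {"motion": [[[0,0,0,0,0,0],[0,0,0,0,0,0],[0,0,0,0,0,0],[0,0,0,0,0,0],[0,0,0,0,0,0]]], "jaw": 255, "force": 25}}

```text
clock: 7.15
position: [0.5393, -0.2139, 0.2322]
ee_rot: [0.726, -0.688, 0.001, -0.001]
ft_force: [-0.2, 0.7, 0.5]
grip_width: 0.3
```

Emit:
{"op": "servo_tool", "data": {"motion": [[[0,0,0,0,0,0],[0,0,0,0,0,0],[0,0,0,0,0,0],[0,0,0,0,0,0]]], "force": 80}}

```text
clock: 7.55
position: [0.5393, -0.214, 0.2323]
ee_rot: [0.726, -0.688, 0.001, -0.001]
ft_force: [0.5, 1.1, 0.8]
grip_width: 0.294
```

```bash
cat >> m.py <<'E'
def pic(t):
    T=snap('top',t);S=snap('side',t)
E
python3 - <<'E'
from m import *
delta([.5373,-.2144,.230],-87)
S=snap('side','f')
cv2.imwrite('pics/f.png',cv2.resize(S['color'][195:365,230:390,::-1],(640,600),interpolation=2))
E
```

```text
pos [ 0.5393 -0.214   0.2323] units [0.006 0.041 0.046] turn [-0.024 -0.002  0.009] F [0.45 1.14 0.79] t 7.55 w 0.29447661015485627
```

View pics/f.png

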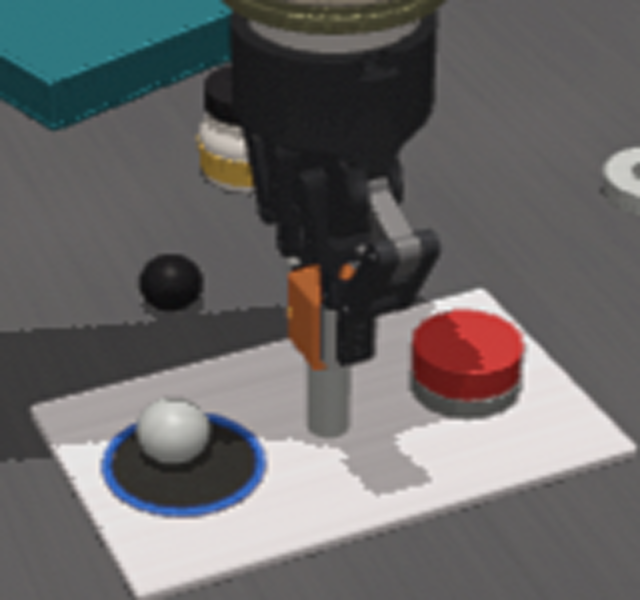

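Gripped, ball steady. I'll lift gently with a ramp.

Emit:
{"op": "servo_tool", "data": {"motion": [[[0,0,-0.03,0,0,0],[0,0,-0.05,0,0,0],[0,0,-0.07,0,0,0],[0,0,-0.09,0,0,0],[0,0,-0.1,0,0,0],[0,0,-0.1,0,0,0],[0,0,-0.1,0,0,0],[0,0,-0.08,0,0,0],[0,0,-0.06,0,0,0],[0,0,-0.04,0,0,0],[0,0,0,0,0,0]]]}}

```text
clock: 8.7
position: [0.5379, -0.2141, 0.2692]
ee_rot: [0.726, -0.688, -0.001, 0.0]
ft_force: [0.7, 0.4, -6.2]
grip_width: 0.298
```

```bash
python3 - <<'E'
from m import *
delta([.5393,-.214,.367],-87)
S=snap('side','g')
cv2.imwrite('pics/g.png',cv2.resize(S['color'][165:335,230:390,::-1],(640,600),interpolation=2))
E
```

```text
pos [ 0.5379 -0.2141  0.2692] units [-0.002 -0.023 -1.955] turn [0.027 0.015 0.006] F [ 0.66  0.35 -6.2 ] t 8.7 w 0.2979837816347837
```

View pics/g.png

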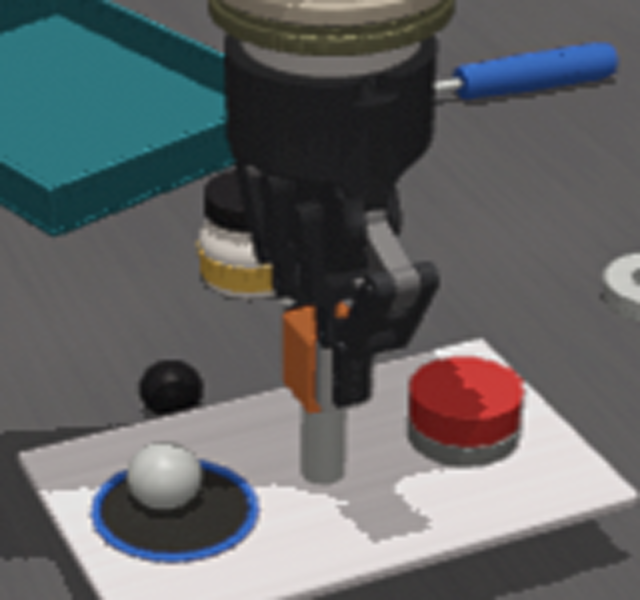

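Lifted level, ball still in its pocket. I'll continue up.

Emit:
{"op": "servo_tool", "data": {"motion": [[[0,0,-0.05,0,0,0],[0,0,-0.1,0,0,0],[0,0,-0.15,0,0,0],[0,0,-0.2,0,0,0],[0,0,-0.25,0,0,0],[0,0,-0.25,0,0,0],[0,0,-0.25,0,0,0],[0,0,-0.25,0,0,0],[0,0,-0.2,0,0,0],[0,0,-0.15,0,0,0],[0,0,-0.1,0,0,0],[0,0,-0.05,0,0,0]]]}}

```text
clock: 9.95
position: [0.5381, -0.214, 0.3789]
ee_rot: [0.726, -0.688, -0.001, 0.0]
ft_force: [0.0, 0.1, -6.2]
grip_width: 0.29
```

```bash
python3 - <<'E'
from m import *
delta([.5428,.2241,.367],-87)
S=snap('side','i')
E
```

```text
pos [ 0.5381 -0.214   0.3789] units [-8.744 -0.56   0.246] turn [0.017 0.01  0.01 ] F [ 0.01  0.06 -6.16] t 9.95 w 0.29021889678863344
```

View pics/i_side.png

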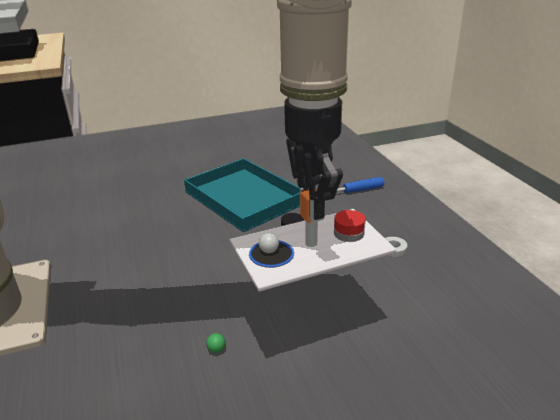

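The ball sits at (269,243) inside the blue rim and the tray is level, well above the jar. I'll carry it toward +y at a slow pace.

Emit:
{"op": "servo_tool", "data": {"motion": [[[-0.03,0,0,0,0,0],[-0.06,0,0,0,0,0],[-0.09,0,0,0,0,0],[-0.12,-0.01,0,0,0,0],[-0.14,-0.01,0,0,0,0],[-0.16,-0.01,0,0,0,0],[-0.18,-0.01,0,0,0,0],[-0.2,-0.01,0,0,0,0],[-0.2,-0.01,0,0,0,0],[-0.2,-0.01,0,0,0,0],[-0.2,-0.01,0,0,0,0],[-0.2,-0.01,0,0,0,0]]]}}

```text
clock: 11.2
position: [0.5373, -0.1166, 0.3774]
ee_rot: [0.726, -0.688, -0.002, 0.001]
ft_force: [-0.2, -0.2, -5.5]
grip_width: 0.296
```

Emit:
{"op": "servo_tool", "data": {"motion": [[[-0.2,-0.01,0,0,0,0],[-0.2,-0.01,0,0,0,0],[-0.2,-0.01,0,0,0,0],[-0.2,-0.01,0,0,0,0],[-0.2,-0.01,0,0,0,0],[-0.2,-0.01,0,0,0,0],[-0.2,-0.01,0,0,0,0],[-0.2,-0.01,0,0,0,0],[-0.16,-0.01,0,0,0,0],[-0.12,-0.01,0,0,0,0],[-0.08,0,0,0,0,0],[-0.04,0,0,0,0,0]]]}}

```text
clock: 12.4
position: [0.5368, -0.006, 0.3778]
ee_rot: [0.726, -0.687, -0.002, 0.0]
ft_force: [0.2, 0.6, -7.0]
grip_width: 0.293
```

```bash
python3 - <<'E'
from m import *
delta([.5428,.2241,.367],-87)
S=snap('side','j')
E
```

```text
pos [ 0.5368 -0.006   0.3778] units [-4.588 -0.376  0.226] turn [0.042 0.029 0.037] F [ 0.18  0.56 -7.05] t 12.4 w 0.2933622035906471
```

View pics/j_side.png

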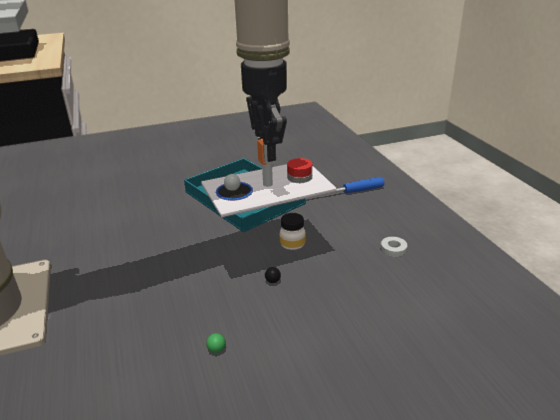

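The ball is still in the pocket at (233,183) and the jar is untouched. I'll carry on.

Emit:
{"op": "servo_tool", "data": {"motion": [[[-0.04,-0.01,0,0,0,0],[-0.08,-0.02,0,0,0,0],[-0.12,-0.03,0,0,0,0],[-0.15,-0.03,0,0,0,0],[-0.18,-0.03,0,0,0,0],[-0.2,-0.03,0,0,0,0],[-0.2,-0.03,0,0,0,0],[-0.2,-0.03,0,0,0,0],[-0.2,-0.03,0,0,0,0],[-0.2,-0.02,0,0,0,0],[-0.2,-0.02,0,0,0,0],[-0.2,-0.02,0,0,0,0]]]}}

```text
clock: 13.65
position: [0.5473, 0.1007, 0.3779]
ee_rot: [0.726, -0.688, -0.002, 0.001]
ft_force: [-0.3, 0.2, -6.2]
grip_width: 0.297
```

Emit:
{"op": "servo_tool", "data": {"motion": [[[-0.2,-0.02,0.01,0,0,0],[-0.2,-0.02,0.02,0,0,0],[-0.2,-0.01,0.02,0,0,0],[-0.2,-0.01,0.02,0,0,0],[-0.2,-0.01,0.02,0,0,0],[-0.2,-0.01,0.02,0,0,0],[-0.2,-0.01,0.02,0,0,0],[-0.2,0,0.02,0,0,0],[-0.16,0,0.02,0,0,0],[-0.12,0,0.01,0,0,0],[-0.08,0,0,0,0,0],[-0.04,0,0,0,0,0]]]}}

```text
clock: 14.85
position: [0.546, 0.2111, 0.3679]
ee_rot: [0.726, -0.687, -0.003, 0.001]
ft_force: [0.6, -0.5, -6.6]
grip_width: 0.296
```

```bash
python3 - <<'E'
from m import *
delta([.5428,.2241,.367],-87)
E
```

```text
pos [0.546  0.2111 0.3679] units [-0.263  0.05   0.019] turn [0.051 0.032 0.029] F [ 0.63 -0.47 -6.63] t 14.85 w 0.2962659489707577
```

Emit:
{"op": "servo_tool", "data": {"motion": [[[-0.06,0.01,0,0.03,0.02,0],[-0.08,0.02,0,0,0,0],[-0.06,0.01,0,0,0,0],[-0.03,0,0,0,0,0],[0,0,0,0,0,0],[0,0,0,0,0,0],[0,0,0,0,0,0],[0,0,0,0,0,0],[0,0,0,0,0,0],[0,0,0,0,0,0],[0,0,0,0,0,0],[0,0,0,0,0,0]]]}}

```text
clock: 16.05
position: [0.5437, 0.222, 0.3681]
ee_rot: [0.725, -0.688, -0.0, 0.0]
ft_force: [-0.6, -1.1, -6.1]
grip_width: 0.296
```

```bash
python3 - <<'E'
from m import *
delta([.5428,.2241,.367],-87)
T=snap('top','k');S=snap('side','k')
cv2.imwrite('pics/k.png',np.hstack([T['color'][100:320,100:430,::-1],S['color'][80:300,150:420,::-1]]))
o=status.get_obs();print('vel',np.abs(o['joint_velocities']).max().round(4),'tilt',np.degrees(np.arccos(-R.from_quat(o['ee_rot']).as_matrix()[2,2])))
# pocket from rim, ball, at expected heights (underside = tcp-.155-.075+~.002)
u=o['position'][2]-.2323
for n,c,roi in(('T',T,(100,150,300,320)),('S',S,(150,100,330,260))):
    w,m=blob(c,[105,150,50],[125,255,255],roi);x,y,ww,hh=cv2.boundingRect(w);print(n,'rim',(x,y,ww,hh),onz(c,x+ww/2,y+hh/2,u+.011).round(4))
a=np.radians(-177);g=np.array([o['position'][0],o['position'][1],u]);ux=np.array([np.cos(a),np.sin(a),0])
print('expect pocket',(g+.065*ux+[0,0,.023]).round(4),proj(T,g+.065*ux+[0,0,.023]).round(1),proj(S,g+.065*ux+[0,0,.023]).round(1))
E
```

```text
pos [0.5437 0.222  0.3681] units [-0.042  0.015  0.022] turn [ 0.014 -0.     0.002] F [-0.64 -1.09 -6.12] t 16.05 w 0.2959119808602143
vel 0.0013 tilt 0.06670896422213753
T rim (178, 236, 21, 27) [0.4803 0.2044 0.1468]
S rim (209, 143, 17, 11) [0.4912 0.2035 0.1468]
expect pocket [0.4787 0.2187 0.1588] [180.4 250.1] [209.8 141.7]
```

View pics/k.png

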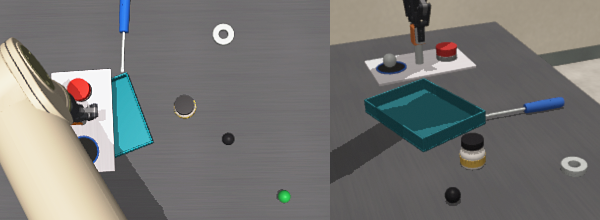

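In the side view the ball is at (210,141), against the expected pocket middle at (209.8,141.7). The rim masks are partly hidden by the arm and the ball, so their centres are biased. I'll check level and ball in one enlarged crop.

```bash
python3 - <<'E'
from m import *
i=cv2.imread('pics/k_side.png');cv2.imwrite('pics/k2.png',cv2.resize(i[90:200,170:320],(800,586),interpolation=2))
S=cams.camera('side')
g=np.array([.5437,.222,.1358+.008]);a=np.radians(-177);x=np.array([np.cos(a),np.sin(a),0]);y=np.array([-x[1],x[0],0])
print('level-tray corners in crop px:',[((proj(S,g+sx*.11*x+sy*.065*y)-[170,90])*5.333).round().tolist() for sx,sy in((1,1),(1,-1),(-1,-1),(-1,1))])
E
```

```text
level-tray corners in crop px: [[149.0, 393.0], [72.0, 272.0], [552.0, 187.0], [669.0, 292.0]]
```

View pics/k2.png

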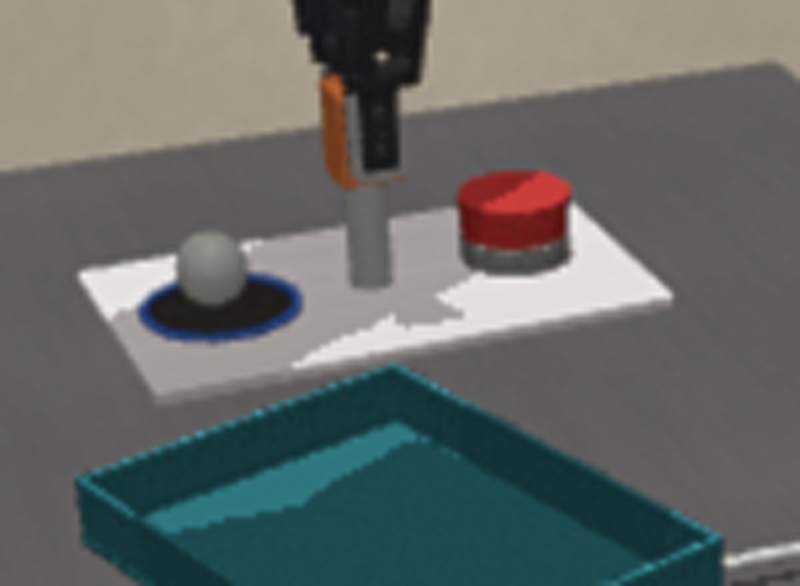

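The tray corners at (157,397), (80,275) and (672,296) match a level tray to within about 1.5 source pixels. The ball is well inside the rim and the cap shows no yellow. Handing in.

```bash
python3 -c "
from workcell import order
print(order.hand_in())"
```

```text
the job is handed in; nothing more can be done
None
```

I pressed the cap home, lifted the tray by its orange grip and carried it over the catch tray, then handed the job in at about 16 s of the 64 s. No verdict was reported.

- **Cap:** I pressed it down with closed fingertips until it stopped hard at 0.038 m above the bench. The picture afterwards showed no yellow.
- **Final position:** The gripper still holds the tray, about 2 mm from the measured catch-tray centre. The underside is about 100 mm above the rim, and the tool is tilted under 0.1 degrees.
- **Stillness:** Joint speeds were about 0.001 rad/s, and the wrist force of about 6 N matches the tray's weight.
- **Ball:** In the last side view it sat within a pixel of the expected pocket middle.
- **Level:** The tray corners matched a level tray to about 1.5 pixels.
- **Bystanders:** The jar, bearing and screwdriver looked untouched in the pictures. I did not measure their shift in numbers.

**Check that disagreed:** the blue-rim colour masks in the final view put the pocket about 15 mm off in y. In the side view they also put it about 12 mm off in x. Part of the rim was hidden by the arm and the ball, so I relied on the tray corners and the ball's position instead.

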